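# Find the high spot of a belt pulley on the run-out stand

## Task

The belt pulley on the run-out stand is out of round. Slide the pointer fully home to its stop so that its sprung tip rides on the belt track, then crank the pulley slowly round (no faster than about a turn in two seconds, and without forcing the handle inward or outward more than a few millimetres) and feel for the place where the tip is pressed back hardest. Leave the pulley standing with the top of this one high spot, not the lesser bump, right at the pointer, let go, and do not disturb the bush, hexagon key and pliers near the stand.

Things in the scene. Friction and masses are not known exactly. Their poses are not given: they have to be found in the camera images.
- stand: run-out stand bolted to the bench: painted base plate 132 (stand x) x 218 (stand y) x 12 mm. Origin on the bench straight under the wheel's upright spindle, z up; the base reaches from y = -152 to +66 mm. The pointer's slide way runs parallel to stand x at y = -118 mm.
- wheel: belt pulley that turns without end about the stand's upright axis, 122 mm across its two flat flanges, upper flange's top 56 mm above the bench, hub nut up to 64 mm. Origin on the axis, 30 mm above the bench; its x axis points from the axis to the crank handle. Its bearing drags with 0.06 N m, so it stays where it is left.
- track (a point): point on the wheel's axis, 43 mm above the bench, at mid-height of the belt track hidden between the flanges. Track radius 54 mm, but one high spot stands 4 mm proud, fading out 30 degrees either side; 120 degrees farther round counter-clockwise (from above) is a lesser bump, 1.5 mm proud, fading out 20 degrees either side. Where they lie relative to the handle is unknown and must be felt.
- crank_grip (a point): middle of the upright black crank handle on the wheel, 42 mm from its axis; round, 18 mm diameter, from 61 to 107 mm above the bench, this point 85 mm above the bench. The handle spins freely on its own pin, so it can be held in a grasp of constant yaw while it is carried round. The pin sits in a sprung radial slide, 2 N per mm, which must not be forced more than 7 mm (14 N) in or out.
- pointer: pointer carriage, block 32 (x) x 44 (y) mm on the slide way, axes parallel to the stand's; moves only along stand x, with 12 N of friction. Origin in its middle, 20 mm above the bench: stand x = -36 mm farthest back, 0 fully home against the stop, where the tip points at the wheel's axis. Cranking clockwise (from above) rubs it away from the stop, but with less than its friction.
- tip (a point): rest place of the brass ball tip (10 mm) that reaches from the carriage to stand +y. Sprung, about 3.2 N per mm; at home the round track presses it with 1 N, the lesser bump 6 N, the high spot 14.4 N. It rubs (friction 0.25): slow cranking takes about 1.5 N at the handle, up to 8 or 9 N climbing the high spot (most 8 degrees before its top), 6.5 N at the top, under 2 N leaving it; lesser bump up to 4 N.
- pointer_knob (a point): middle of the round black knob on top of the pointer carriage, 20 mm diameter, from 69 to 93 mm above the bench, this point 80 mm above the bench, 5 mm to stand -y of the carriage's middle
- hex_key: bystander: L-shaped hexagon key, 33x85x5 mm, lying beside the stand; origin at the centre of its underside
- bush: bystander: small turned bush standing beside the stand, 26 mm across, 30 mm high; origin at the centre of its underside
- pliers: bystander: pliers lying flat, 51x166x14 mm; origin at the centre of its underside

How it is judged:
By the outcome, as a careful person would: the job done as asked, in the order asked, and still so for the second after the job is handed in, with the robot touching nothing.
It also fails if it takes over 72 s, if anything falls off the work surface, if the arm or the gripper's body presses on something with over 40 N, if the wrist force passes 120 N, or if a joint passes its speed limit or range.

## Robot

A 7-joint arm with a two-finger parallel gripper is mounted at the origin on the work surface; the furniture and walls round the work are solid. World frame = base frame: x ahead of the robot, y to its left, z up, the work surface at z = 0. Lengths are in mm, angles in degrees, forces in N, time in s.
With the tool pointing down it reaches from about 350 to 900 mm from the base axis. Payload 7.2 kg.
Tool frame: the origin (TCP) lies between the finger pads; the fingertips stand 11 mm ahead of it and the grasp point (between the pads) lies 8 mm behind it; x points along the fingers, z is the direction in which the jaws open and shut, and the axes are right-handed (so a half turn about x gives the same grasp; the last joint's range is limited). The gripper opens to 85 mm and grips with 20 to 120 N. Pads are 22 mm wide; open, the fingers measure 114 mm over their backs; the gripper's body (76 mm by 85 mm) begins 54 mm behind the grasp point. The pads swing forward as they close: fully open they stand 13 mm farther back than shut.
Start: joints at [-79.595, 23.554, -0.728, 91.456, 0.321, 64.991, -4.71], TCP at [154.516, 605.602, 242.297] pointing down, gripper open.
Joint ranges: [-169.25, 169.25], [-16.82, 113.86], [-84.01, 82.57], [7.8, 145.47], [-59.2, 239.2], [7.22, 106.19], [-163.78, 163.78]. Speed limits (degrees/s): [136.94, 136.94, 172.46, 172.46, 180, 180, 180].

## Interface

Orientations are given as [roll, pitch, yaw] about the fixed x, y, z axes, in that order (R = Rz(yaw) Ry(pitch) Rx(roll)).
In Python, from rig import readout, optics, robot gives the robot as it stands.
- The arm moves only by the tool arm_command, never from a script. Its argument "deltas" is one flat list of numbers, 7 for each row, row after row: the shift along the tool's x, y, z in mm, then the turn, a rotation vector about the tool's x, y, z in degrees, then the closure in counts, from 0 (fully open) to 255 (shut). A call has 1 to 12 rows; each row shifts and turns the commanded pose from where the row before left it, along the tool's axes as they then stand; what a row does not reach is not made up. A row lasts 1/8 s, in which the tool goes at most 62.5 mm and 10.7 degrees, less where a joint would pass 70% of its speed; a pose out of reach is approached as far as the arm can. A call is refused whole if a number of a shift passes 62.5 or a number of a turn 10.7, either way. A call with a gripper value outside its range is refused whole. The fingers move at their own pace and stop on an object; "force" is the grip in N (left out, the last holds). Time passes only in rows, so rows that do not move let the fingers close. It gives the time, the measured TCP pose, the force and the opening at its end, in the units of the state.
- readout.state(): the state, without advancing time (a new reading comes with each control period).
- optics.snapshot(name): name is "scene" or "top" or "wrist"; returns (picture, depth): 384x512x3 uint8, red, green, blue; 384x512 float32, mm along the optical axis (not along the pixel's ray), 0 where there is no reading.
- optics.calibration(name): a dict with "intrinsics" (3x3 intrinsics, pixels), "pose" (4x4, takes a point from camera to world coordinates). Camera axes: x right, y down, z forward; pixel columns grow to the right and rows downward; lengths in mm; the calibration is good to about 2 mm. A picture is of the moment at which its call begins: read the wrist's pose just before it. calibration takes no time and is no camera call; for the wrist camera it gives the pose at the moment of the call.
- robot.finish_job(): hands the job in, once; it reports no verdict.
Trained networks look in the newest picture that a camera, given by its name, has taken for a name from the list of things; names that differ only in an ending like _2 or _b are one class to them, and where a whole thing is asked for, a point or a joint stands for the part that bears it (a point fixed in the world has none). Each returns a list of dicts, best first, with "conf" (0 to 1); they miss things now and then, are a little off and sometimes report something else, mostly with a low value. They report only what shows in the picture. A call takes as long as a camera call.
- optics.masks_of(name, camera): "mask" (384x512 bool, what is visible of it) and "pixel" ([column, row] in pixels, amid what is visible of it).
- optics.place_of(name, camera): "pixel" ([column, row] in pixels: a listed point, or the origin of a listed thing).
The state is a dict: "clock": time; "joint_pos": joint angles; "qvel": joint speeds; "joint_torque": joint torques, N m; "position": TCP position; "eef_rot": TCP orientation; "ft_force": force on the tool from outside, world axes, zero at the start; "torque": the same for the moment, N m; "grip_width": opening from 0.0 (shut) to 1.0 (fully open).
Only numpy, scipy, OpenCV 4.12 (cv2) and the standard library are available. Lean on these libraries where they do the work, as an engineer would, in place of code of your own. Each camera call takes 0.05 s, during which the arm holds its last target.

## Working session

There is one attempt and no reset: what is moved stays moved. The work goes in short steps, Python scripts to look and compute and a tool call to move; the robot and the scene stay as the last step left them, time stands still between calls to the robot, and variables do not carry over. Pictures are saved under pics/ and viewed, and the job is handed in when it is done.

Besides the shell and the picture viewer there is one more tool, called after "Emit:" by a JSON object that holds its "method" and its "body", one argument or row to a line. arm_command: Moves the arm, as the interface text tells. Its arguments: {"type":"object","properties":{"deltas":{"type":"array","items":{"type":"number"}},"force":{"type":"number"}},"required":["deltas"]}

```bash
ls; mkdir -p pics; cat > h.py <<'E'
import numpy as np,cv2
from rig import readout,optics,robot
from scipy.spatial.transform import Rotation as R
def snap(c,fn=None):
    p,d=optics.snapshot(c)
    if fn: cv2.imwrite('pics/'+fn,p[:,:,::-1])
    return p,d
def ray(c,px,cal=None):
    cal=cal or optics.calibration(c)
    K=np.array(cal['intrinsics']);T=np.array(cal['pose'])
    v=T[:3,:3]@np.linalg.inv(K)@np.array([px[0],px[1],1.])
    return T[:3,3],v
def atz(c,px,z,cal=None):
    o,v=ray(c,px,cal);return o+v*(z-o[2])/v[2]
def tri(rs):
    A=0;b=0
    for o,v in rs:
        v=v/np.linalg.norm(v);P=np.eye(3)-np.outer(v,v);A=A+P;b=b+P@o
    x=np.linalg.solve(A,b)
    return x,[np.linalg.norm((np.eye(3)-np.outer(v,v)/(v@v))@(x-o)) for o,v in rs]
E
python3 - <<'E'
from h import *
print(readout.state())
for c in ['scene','top']:
    snap(c,c+'1.png')
    cal=optics.calibration(c);print(c,np.round(cal['pose'],3).tolist(),np.round(cal['intrinsics'],1).tolist())
    for n in ['stand','wheel','track','crank_grip','pointer','tip','pointer_knob','hex_key','bush','pliers']:
        r=optics.place_of(n,c)
        print(n,[(np.round(x['pixel'],1).tolist(),round(x['conf'],2)) for x in r[:3]])
E
```

```text
pics
{'clock': 0.0, 'joint_pos': array([-79.59453325,  23.60040027,  -0.73019925,  91.50484502,
         0.32042226,  64.98851532,  -4.70857174]), 'qvel': array([ 0.02086639,  0.02553273, -0.08405564, -0.10974522,  0.00197101,
        0.01940965,  0.01569762]), 'joint_torque': array([ 3.19986821e-04, -6.00613761e+01,  6.83083925e-01, -2.99424398e+01,
        1.39962364e-02,  1.03821422e-02, -3.00547674e-05]), 'position': array([154.41270653, 605.13365187, 241.44301033]), 'eef_rot': array([-176.65073523,   89.90826999, -100.95970056]), 'ft_force': array([1.10512991, 0.50575124, 0.8045793 ]), 'torque': array([-0.01120136, -0.01664531,  0.05546736]), 'grip_width': 0.9999711079181274}
scene [[-0.678, -0.349, 0.647, -9.02], [-0.735, 0.317, -0.599, 498.946], [0.004, -0.882, -0.472, 490.918], [0.0, 0.0, 0.0, 1.0]] [[479.9, 0.0, 257.6], [0.0, 479.9, 194.3], [0.0, 0.0, 1.0]]
stand [([194.7, 255.2], 0.76)]
wheel [([193.2, 242.8], 0.84)]
track [([197.5, 235.3], 0.94)]
crank_grip [([220.1, 209.5], 0.53), ([223.1, 253.4], 0.33)]
pointer [([220.4, 285.4], 0.63)]
tip [([195.9, 258.1], 0.62)]
pointer_knob [([225.8, 254.7], 0.66)]
hex_key []
bush [([296.4, 276.3], 0.63)]
pliers [([343.9, 201.7], 0.55)]
top [[0.029, -0.987, 0.159, 436.251], [-1.0, -0.028, 0.007, -56.256], [-0.003, -0.159, -0.987, 1017.474], [0.0, 0.0, 0.0, 1.0]] [[425.5, 0.0, 256.5], [0.0, 425.5, 193.9], [0.0, 0.0, 1.0]]
stand [([188.2, 204.1], 0.97), ([186.6, 199.4], 0.51)]
wheel [([187.3, 200.6], 0.73)]
track [([188.5, 204.8], 0.83)]
crank_grip [([202.8, 206.3], 0.59)]
pointer [([171.4, 254.7], 0.84)]
tip [([170.5, 224.8], 0.74)]
pointer_knob [([167.4, 251.3], 0.76)]
hex_key [([197.4, 166.5], 0.64)]
bush [([222.9, 272.8], 0.52)]
pliers [([331.5, 234.2], 0.86)]
```

View pics/scene1.png

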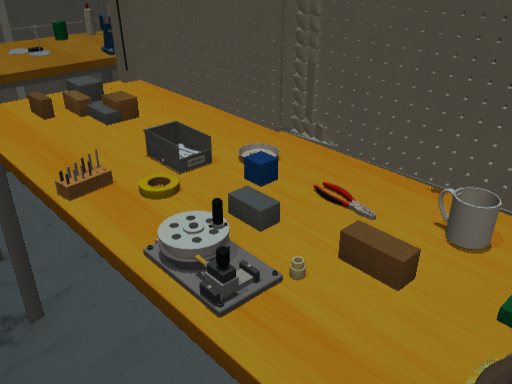

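View pics/top1.png

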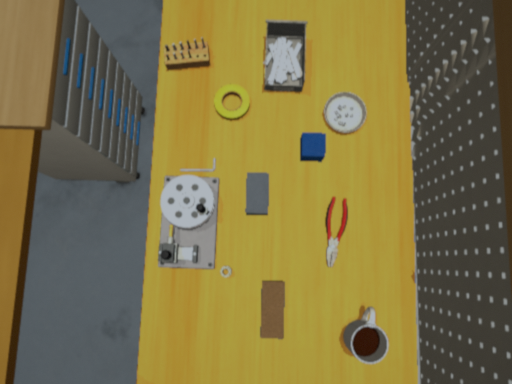

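```bash
python3 - <<'E'
from h import *
P={'scene':{'stand':(194.7,255.2),'wheel':(193.2,242.8),'track':(197.5,235.3),'crank_grip':(220.1,209.5),'pointer':(220.4,285.4),'tip':(195.9,258.1),'pointer_knob':(225.8,254.7),'bush':(296.4,276.3)},
'top':{'stand':(188.2,204.1),'wheel':(187.3,200.6),'track':(188.5,204.8),'crank_grip':(202.8,206.3),'pointer':(171.4,254.7),'tip':(170.5,224.8),'pointer_knob':(167.4,251.3),'bush':(222.9,272.8),'hex_key':(197.4,166.5)}}
Z=dict(stand=0,wheel=30,track=43,crank_grip=85,pointer=20,tip=43,pointer_knob=80,bush=0,hex_key=0)
for n in Z:
    rs=[ray(c,P[c][n]) for c in P if n in P[c]]
    if len(rs)>1: x,e=tri(rs);print(n,x.round(1),np.round(e,1),end=' ')
    print([atz(c,P[c][n],Z[n]).round(1).tolist() for c in P if n in P[c]])
E
```

```text
stand [569.5 113.8   3.1] [1.3 1.3] [[572.0, 110.6, 0.0], [570.8, 115.4, 0.0]]
wheel [574.5 112.2  25.9] [1.7 1.7] [[567.8, 114.7, 30.0], [575.1, 112.9, 30.0]]
track [563.6 107.4  44. ] [0.3 0.3] [[565.1, 106.7, 43.0], [563.5, 107.3, 43.0]]
crank_grip [554.3  67.1  83.4] [2.1 2.1] [[550.1, 67.7, 85.0], [555.6, 68.5, 85.0]]
pointer [450.6 145.8  24.3] [2.9 2.9] [[457.3, 144.3, 20.0], [448.6, 144.6, 20.0]]
tip [516.1 146.4  40.9] [0.2 0.2] [[513.5, 147.9, 43.0], [516.1, 146.1, 43.0]]
pointer_knob [452.7 139.6  78.1] [3.4 3.4] [[447.6, 139.4, 80.0], [455.0, 141.7, 80.0]]
bush [410.   24.4   1.8] [0.5 0.5] [[411.1, 22.4, 0.0], [410.3, 24.9, 0.0]]
[[664.3, 97.9, 0.0]]
```

```bash
cat >> h.py <<'E'
def pose():
    s=readout.state();return np.array(s['position']),R.from_euler('xyz',s['eef_rot'],degrees=True).as_matrix()
def plan(p,Rt=None):
    x,M=pose();Rt=M if Rt is None else Rt
    d=M.T@(np.array(p)-x);w=R.from_matrix(M.T@Rt).as_rotvec(degrees=True)
    print('tool shift',d.round(1),'rotvec',w.round(2))
E
python3 - <<'E'
from h import *
x,M=pose();print(M.round(3))
c=np.array(optics.calibration('wrist')['pose']);print((M.T@(c[:3,3]-x)).round(1),(M.T@c[:3,:3]).round(3))
for a in (0,90,180,-90):
    z=np.array([np.cos(np.radians(a)),np.sin(np.radians(a)),0]);X=np.array([0,0,-1.]);Rt=np.stack([X,np.cross(z,X),z],1)
    print(a);plan([470,112,300],Rt)
E
```

```text
[[ 0.    -0.969  0.247]
 [-0.     0.247  0.969]
 [-1.    -0.    -0.   ]]
[-1.314e+02  7.500e+01  1.000e-01] [[ 0.    -0.291  0.957]
 [ 0.    -0.957 -0.291]
 [ 1.     0.    -0.   ]]
0
tool shift [ -57.7 -427.7 -400.3] rotvec [75.69  0.    0.  ]
90
tool shift [ -57.7 -427.7 -400.3] rotvec [-14.31  -0.     0.  ]
180
tool shift [ -57.7 -427.7 -400.3] rotvec [-104.31   -0.      0.  ]
-90
tool shift [ -57.7 -427.7 -400.3] rotvec [165.69   0.     0.  ]
```

Emit:
{"method": "arm_command", "body": {
  "deltas": [0,0,0,-7.15,0,0,0,0,0,0,-7.15,0,0,0,-6,-31,-49,0,0,0,0,-6,-31,-49,0,0,0,0,-6,-31,-49,0,0,0,0,-6,-31,-49,0,0,0,0,-6,-31,-49,0,0,0,0,-6,-31,-49,0,0,0,0,-6,-31,-49,0,0,0,0,-6,-31,-49,0,0,0,0,-6,-31,-49,0,0,0,0,-6,-31,-49,0,0,0,0]
}}

```text
clock: 2.6
position: [465.2, 113.9, 302.9]
eef_rot: [-52.8, 89.9, 37.2]
ft_force: [1.0, 1.0, -0.2]
grip_width: 1.003
```

Emit:
{"method": "arm_command", "body": {
  "deltas": [0,0,0,0,0,0,0,0,0,0,0,0,0,0]
}}

```text
clock: 2.85
position: [464.1, 115.9, 302.2]
eef_rot: [33.7, 90.0, 123.7]
ft_force: [0.3, 0.2, -0.6]
grip_width: 1.0
```

```bash
python3 - <<'E'
from h import *
s=readout.state();print(s['clock'],s['position'],s['qvel'].round(1));x,M=pose();print(M.round(3))
cal=optics.calibration('wrist');snap('wrist','w1.png');print(np.round(cal['pose'],3).tolist(),np.array(cal['intrinsics']).round(1).tolist())
Z=dict(stand=0,wheel=30,track=43,crank_grip=85,pointer=20,tip=43,pointer_knob=80,bush=0,hex_key=0)
for n in Z:
    r=optics.place_of(n,'wrist')
    print(n,[(np.round(q['pixel'],1).tolist(),round(q['conf'],2),atz('wrist',q['pixel'],Z[n],cal).round(1).tolist()) for q in r[:2]])
E
```

```text
2.85 [464.14272705 115.92321113 302.20588017] [-1.2  0.  -1.1  0.3 -0.1 -0.1  0. ]
[[-0.    -1.     0.001]
 [ 0.     0.001  1.   ]
 [-1.     0.     0.   ]]
[[0.0, 0.957, 0.291, 389.293], [1.0, -0.0, -0.0, 116.193], [-0.0, 0.291, -0.957, 433.589], [0.0, 0.0, 0.0, 1.0]] [[305.5, 0.0, 256.8], [0.0, 305.5, 195.1], [0.0, 0.0, 1.0]]
stand [([254.2, 226.7], 0.83, [571.8, 112.2, 0.0])]
wheel []
track [([252.8, 236.0], 0.72, [567.7, 110.6, 43.0])]
crank_grip [([220.8, 238.1], 0.52, [551.3, 71.3, 85.0])]
pointer [([279.8, 152.8], 0.84, [455.1, 147.4, 20.0])]
tip [([278.0, 194.7], 0.74, [507.6, 144.5, 43.0]), ([220.5, 239.6], 0.41, [573.1, 65.4, 43.0])]
pointer_knob [([280.0, 155.0], 0.71, [448.1, 143.2, 80.0])]
bush []
hex_key []
```

View pics/w1.png

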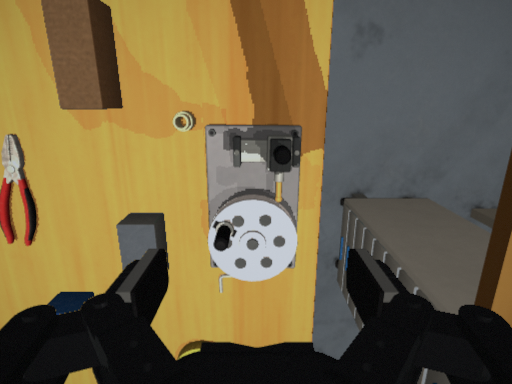

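```bash
cat >> h.py <<'E'
def cloud(c,d,cal):
    K=np.array(cal['intrinsics']);T=np.array(cal['pose'])
    v,u=np.mgrid[:384,:512];P=np.stack([(u-K[0,2])/K[0,0]*d,(v-K[1,2])/K[1,1]*d,d],-1)@T[:3,:3].T+T[:3,3]
    P[d<=0]=np.nan;return P
def circ(p):
    A=np.c_[2*p,np.ones(len(p))];s=np.linalg.lstsq(A,(p**2).sum(1),rcond=None)[0];return s[:2],np.sqrt(s[2]+s[:2]@s[:2])
def measure(c,fn=None):
    cal=optics.calibration(c);p,d=snap(c,fn);P=cloud(c,d,cal).reshape(-1,3)
    near=(np.hypot(P[:,0]-568,P[:,1]-111)<75)
    for lo,hi in((50,60),):
        q=P[near&(P[:,2]>lo)&(P[:,2]<hi)];print(c,'flange z',np.median(q[:,2]).round(1),len(q))
        h=cv2.convexHull(q[:,:2].astype(np.float32))[:,0];print(' mec',[np.round(t,1) for t in cv2.minEnclosingCircle(h)],' circ',[np.round(t,1) for t in circ(h)])
    q=P[near&(P[:,2]>98)&(P[:,2]<115)];print(' handle top',q.mean(0).round(1),np.ptp(q,axis=0).round(1),len(q))
    n2=(np.hypot(P[:,0]-452,P[:,1]-125)<50);q=P[n2&(P[:,2]>86)&(P[:,2]<100)];print(' knob top',q.mean(0).round(1),np.ptp(q,axis=0).round(1),len(q))
    b=(P[:,2]>8)&(P[:,2]<17)&(abs(P[:,0]-530)<170)&(abs(P[:,1]-111)<100);q=P[b]
    r=cv2.minAreaRect(q[:,:2].astype(np.float32));print(' base',r,np.median(q[:,2]).round(1))
E
python3 - <<'E'
from h import *
measure('wrist','w2.png');measure('top');measure('scene')
cal=optics.calibration('wrist')
for p in [(206,126),(301,126),(295,268),(212,268)]: print(atz('wrist',p,12,cal).round(1))
E
```

```text
wrist flange z 56.0 4899
 mec [array([571.1, 109.7]), np.float64(61.4)]  circ [array([570.9, 109.7]), np.float64(60.7)]
 handle top [549.   73.3 105.2] [16.7 17.6  9.8] 178
 knob top [447.  144.5  92.2] [19.2 19.2  8. ] 238
 base ((518.7110595703125, 94.31477355957031), (234.056640625, 165.4634552001953), 0.23584799468517303) 11.9
top flange z 57.3 1817
 mec [array([568.4, 113.1]), np.float64(65.6)]  circ [array([571.3, 110.9]), np.float64(61.2)]
 handle top [552.1  72.6 106.7] [15.5 15.6 11.4] 53
 knob top [447.5 144.3  93.5] [13.1 20.2 10.9] 56
 base ((531.5593872070312, 110.90653228759766), (279.29296875, 158.54034423828125), 7.619130611419678) 13.2
scene flange z 55.3 2017
 mec [array([571.8, 111. ]), np.float64(62.9)]  circ [array([571.5, 110.3]), np.float64(61.1)]
 handle top [548.6  75.7 103.6] [16.1 16.9  9.8] 72
 knob top [446.  147.4  90.7] [19.6 17.7  7.3] 111
 base ((519.9447631835938, 95.3945541381836), (165.48854064941406, 236.5426788330078), 89.59626770019531) 11.3
[420.4  47.2  12. ]
[420.4 175.4  12. ]
[636.5 175.2  12. ]
[636.5  46.1  12. ]
```

Emit:
{"method": "arm_command", "body": {
  "deltas": [40,8,14,0,0,0,0,40,8,14.5,0,0,0,0,40,0,0,0,0,0,0,40,0,0,0,0,0,0,40,0,0,0,0,0,0,26,0,0,0,0,0,0,0,0,0,0,0,0,0,0,0,0,0,0,0,0]
}}

```text
clock: 4.5
position: [449.1, 144.2, 77.1]
eef_rot: [-66.2, 89.9, 23.8]
ft_force: [0.5, 0.4, 0.8]
grip_width: 1.0
```

```bash
python3 - <<'E'
from h import *
s=readout.state();print(s['clock'],s['position'],s['ft_force'])
snap('wrist','w3.png');snap('scene','s3.png')
E
```

```text
4.5 [449.06026941 144.18875211  77.13746395] [0.51638168 0.36663635 0.80064041]
```

View pics/w3.png

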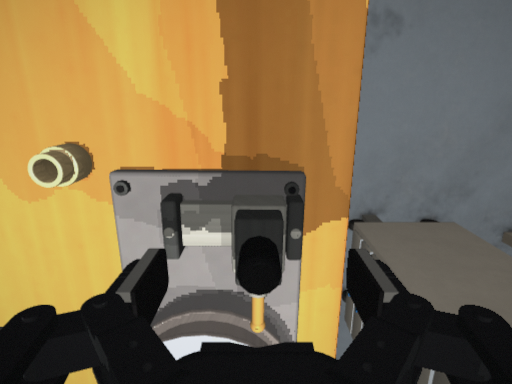

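View pics/s3.png

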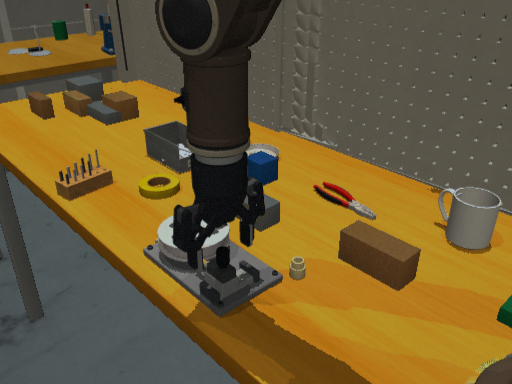

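Emit:
{"method": "arm_command", "body": {
  "deltas": [0,0,0,0,0,0,255,0,0,0,0,0,0,255,0,0,0,0,0,0,255,0,0,0,0,0,0,255,0,0,0,0,0,0,255],
  "force": 40
}}

```text
clock: 5.22
position: [448.5, 144.5, 76.6]
eef_rot: [-20.8, 90.0, 69.2]
ft_force: [-1.5, 1.2, 5.3]
grip_width: 0.214
```

Emit:
{"method": "arm_command", "body": {
  "deltas": [0,0,-4,0,0,0,255,0,0,-6,0,0,0,255,0,0,-6,0,0,0,255,0,0,-6,0,0,0,255,0,0,-5,0,0,0,255]
}}

```text
clock: 5.85
position: [448.3, 120.4, 76.6]
eef_rot: [-6.9, 89.8, 83.3]
ft_force: [-3.1, 12.8, 2.6]
grip_width: 0.215
```

Emit:
{"method": "arm_command", "body": {
  "deltas": [0,0,-4,0,0,0,255,0,0,-3,0,0,0,255,0,0,-2,0,0,0,255]
}}

```text
clock: 6.22
position: [448.2, 111.5, 76.6]
eef_rot: [-4.1, 89.8, 86.1]
ft_force: [-3.4, 13.6, 2.3]
grip_width: 0.217
```

Emit:
{"method": "arm_command", "body": {
  "deltas": [0,0,-2,0,0,0,255]
}}

```text
clock: 6.35
position: [448.3, 110.5, 76.7]
eef_rot: [-5.0, 89.7, 85.1]
ft_force: [-4.3, 19.9, 1.1]
grip_width: 0.216
```

Emit:
{"method": "arm_command", "body": {
  "deltas": [0,0,-2,0,0,0,255]
}}

```text
clock: 6.48
position: [448.3, 110.3, 76.7]
eef_rot: [-6.5, 89.6, 83.8]
ft_force: [-3.2, 27.0, -1.7]
grip_width: 0.215
```

Emit:
{"method": "arm_command", "body": {
  "deltas": [0,0,-1,0,0,0,255,0,0,0,0,0,0,255]
}}

```text
clock: 6.72
position: [448.2, 110.4, 76.7]
eef_rot: [-6.5, 89.6, 83.8]
ft_force: [-3.0, 25.6, -0.9]
grip_width: 0.218
```

Emit:
{"method": "arm_command", "body": {
  "deltas": [0,0,3,0,0,0,255,0,0,0,0,0,0,0,0,0,0,0,0,0,0,0,0,0,0,0,0,0,0,0,0,0,0,0,0,-40,0,0,0,0,0,0,-40,0,0,0,0,0,0,-20,0,0,0,0,0,0,0,0,0,0,0,0,0]
}}

```text
clock: 7.85
position: [449.3, 106.2, 177.5]
eef_rot: [-63.3, 89.8, 26.6]
ft_force: [-0.0, 0.3, -1.0]
grip_width: 1.003
```

```bash
python3 - <<'E'
from h import *
s=readout.state();print(s['clock'],s['position'],s['ft_force'])
measure('wrist','w4.png');measure('scene','s4.png')
E
```

```text
7.85 [449.30319897 106.15772857 177.54467537] [-0.0365975   0.32007666 -0.96266366]
wrist flange z 56.0 7372
 mec [array([570.1, 109.6]), np.float64(61.0)]  circ [array([568.4, 109.8]), np.float64(59.5)]
 handle top [547.6  73.4 104.6] [15.5 17.3 10.6] 393
 knob top [445.9 110.7  92. ] [19.2 18.9  8.7] 527
 base ((505.6127014160156, 107.0443115234375), (234.4151153564453, 162.8431396484375), 8.65367317199707) 11.9
scene flange z 55.3 2017
 mec [array([570.1, 110.2]), np.float64(62.8)]  circ [array([571.2, 110.5]), np.float64(61.1)]
 handle top [548.   77.1 102.5] [15.5 14.4  9.6] 56
 knob top [446.  113.3  90.6] [18.1 19.1  7.5] 104
 base ((519.2037353515625, 94.3357925415039), (167.05364990234375, 234.2160186767578), 89.4834976196289) 11.3
```

View pics/w4.png

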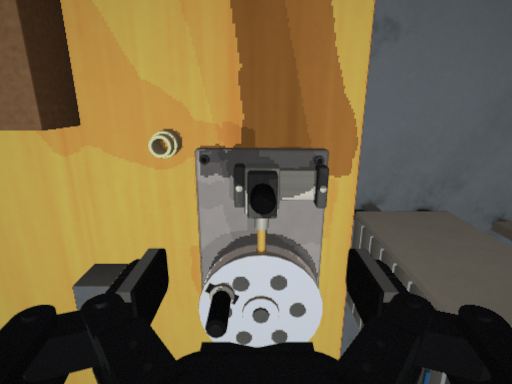

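Emit:
{"method": "arm_command", "body": {
  "deltas": [0,-50,-16.5,0,0,0,0,0,-49.5,-16.5,0,0,0,0,20,0,0,0,0,0,0,35,0,0,0,0,0,0,40,0,0,0,0,0,0,0,0,0,0,0,0,0,0,0,0,0,0,0,0]
}}

```text
clock: 8.82
position: [548.1, 72.8, 81.6]
eef_rot: [149.1, 90.0, -120.9]
ft_force: [0.5, 0.3, 0.7]
grip_width: 1.0
```

```bash
python3 - <<'E'
from h import *
s=readout.state();print(s['clock'],s['position'],s['ft_force'])
snap('wrist','w5.png');snap('scene','s5.png')
E
```

```text
8.825 [548.14570172  72.751117    81.6140583 ] [0.52235176 0.31768267 0.65434147]
```

View pics/w5.png

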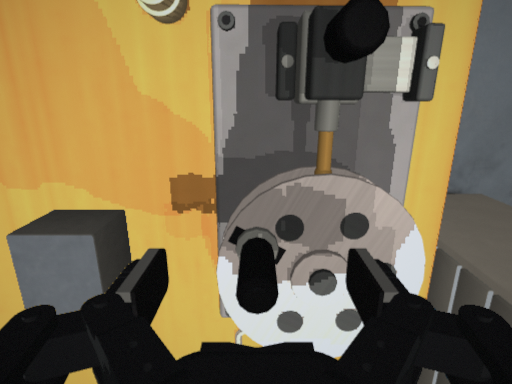

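View pics/s5.png

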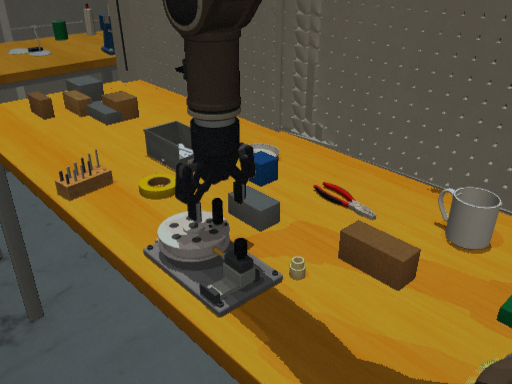

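Emit:
{"method": "arm_command", "body": {
  "deltas": [0,0,0,0,0,0,255,0,0,0,0,0,0,255,0,0,0,0,0,0,255,0,0,0,0,0,0,255,0,0,0,0,0,0,255,0,0,0,0,0,0,255],
  "force": 40
}}

```text
clock: 9.68
position: [548.1, 73.0, 81.6]
eef_rot: [-71.4, 90.0, 18.6]
ft_force: [-1.0, 1.0, 5.4]
grip_width: 0.196
```

```bash
python3 - <<'E'
from h import *
s=readout.state();print(s['clock'],s['position'],s['ft_force'],s['torque'],s['grip_width'])
c=np.array([571,110.2])
for i in range(0,73):
    pass
# rows for ccw from angle a0, step 6 deg, world->tool: y=-dx, z=dy
p=np.array(s['position'][:2])-c;print(np.hypot(*p),np.degrees(np.arctan2(p[1],p[0])))
E
```

```text
9.675 [548.08348675  72.98836563  81.55323652] [-0.97364394  1.01570125  5.36331405] [-0.05640858  0.17853444  0.02677696] 0.19590260895889972
43.70208589958912 -121.62653523046022
```

```bash
python3 - <<'E'
import numpy as np
a=-121+6*np.arange(61);p=np.round(42*np.c_[-np.cos(np.radians(a)),np.sin(np.radians(a))],1);d=np.diff(p,axis=0).round(1)
for i in range(0,60,2): print(a[i+2],d[i].tolist(),d[i+1].tolist())
E
```

```text
-109 [-3.9, -2.1] [-4.0, -1.6]
-97 [-4.3, -1.2] [-4.3, -0.8]
-85 [-4.4, -0.3] [-4.4, 0.2]
-73 [-4.3, 0.6] [-4.3, 1.0]
-61 [-4.1, 1.5] [-4.0, 2.0]
-49 [-3.7, 2.3] [-3.5, 2.7]
-37 [-3.1, 3.1] [-2.8, 3.3]
-25 [-2.5, 3.7] [-2.1, 3.9]
-13 [-1.6, 4.0] [-1.2, 4.3]
-1 [-0.8, 4.3] [-0.3, 4.4]
11 [0.2, 4.4] [0.6, 4.3]
23 [1.0, 4.3] [1.5, 4.1]
35 [2.0, 4.0] [2.3, 3.7]
47 [2.7, 3.5] [3.1, 3.1]
59 [3.3, 2.8] [3.7, 2.5]
71 [3.9, 2.1] [4.0, 1.6]
83 [4.3, 1.2] [4.3, 0.8]
95 [4.4, 0.3] [4.4, -0.2]
107 [4.3, -0.6] [4.3, -1.0]
119 [4.1, -1.5] [4.0, -2.0]
131 [3.7, -2.3] [3.5, -2.7]
143 [3.1, -3.1] [2.8, -3.3]
155 [2.5, -3.7] [2.1, -3.9]
167 [1.6, -4.0] [1.2, -4.3]
179 [0.8, -4.3] [0.3, -4.4]
191 [-0.2, -4.4] [-0.6, -4.3]
203 [-1.0, -4.3] [-1.5, -4.1]
215 [-2.0, -4.0] [-2.3, -3.7]
227 [-2.7, -3.5] [-3.1, -3.1]
239 [-3.3, -2.8] [-3.7, -2.5]
```

Emit:
{"method": "arm_command", "body": {
  "deltas": [0,-3.9,-2.1,0,0,0,255,0,-4.0,-1.6,0,0,0,255]
}}

```text
clock: 9.93
position: [555.7, 69.6, 81.5]
eef_rot: [45.5, 90.0, 135.5]
ft_force: [-2.2, -0.0, 5.9]
grip_width: 0.195
```

Emit:
{"method": "arm_command", "body": {
  "deltas": [0,-4.3,-1.2,0,0,0,255,0,-4.3,-0.8,0,0,0,255]
}}

```text
clock: 10.18
position: [564.4, 67.6, 81.5]
eef_rot: [38.1, 90.0, 128.1]
ft_force: [-3.2, 0.3, 6.5]
grip_width: 0.201
```

Emit:
{"method": "arm_command", "body": {
  "deltas": [0,-4.4,-0.3,0,0,0,255,0,-4.4,0.2,0,0,0,255]
}}

```text
clock: 10.42
position: [573.1, 67.5, 81.5]
eef_rot: [46.6, 90.0, 136.6]
ft_force: [-2.4, 0.4, 6.9]
grip_width: 0.195
```

Emit:
{"method": "arm_command", "body": {
  "deltas": [0,-4.3,0.6,0,0,0,255,0,-4.3,1.0,0,0,0,255]
}}

```text
clock: 10.68
position: [581.7, 69.2, 81.5]
eef_rot: [47.8, 90.0, 137.8]
ft_force: [-2.1, 1.4, 7.0]
grip_width: 0.198
```

Emit:
{"method": "arm_command", "body": {
  "deltas": [0,-4.1,1.5,0,0,0,255,0,-4.0,2.0,0,0,0,255]
}}

```text
clock: 10.92
position: [589.7, 72.7, 81.5]
eef_rot: [58.2, 89.9, 148.2]
ft_force: [-3.2, -0.1, 5.6]
grip_width: 0.196
```

Emit:
{"method": "arm_command", "body": {
  "deltas": [0,-3.7,2.3,0,0,0,255,0,-3.5,2.7,0,0,0,255]
}}

```text
clock: 11.18
position: [596.8, 77.6, 81.5]
eef_rot: [65.4, 89.9, 155.3]
ft_force: [-3.4, -0.5, 6.8]
grip_width: 0.197
```

Emit:
{"method": "arm_command", "body": {
  "deltas": [0,-3.1,3.1,0,0,0,255,0,-2.8,3.3,0,0,0,255]
}}

```text
clock: 11.42
position: [602.6, 83.8, 81.5]
eef_rot: [78.5, 89.9, 168.5]
ft_force: [-3.7, 0.1, 6.8]
grip_width: 0.197
```

Emit:
{"method": "arm_command", "body": {
  "deltas": [0,-2.5,3.7,0,0,0,255,0,-2.1,3.9,0,0,0,255]
}}

```text
clock: 11.68
position: [607.2, 91.2, 81.5]
eef_rot: [92.0, 89.9, -178.0]
ft_force: [-4.2, -0.3, 7.3]
grip_width: 0.197
```

Emit:
{"method": "arm_command", "body": {
  "deltas": [0,-1.6,4.0,0,0,0,255,0,-1.2,4.3,0,0,0,255]
}}

```text
clock: 11.92
position: [610.0, 99.2, 81.5]
eef_rot: [109.7, 89.9, -160.3]
ft_force: [-3.6, -1.6, 6.6]
grip_width: 0.199
```

Emit:
{"method": "arm_command", "body": {
  "deltas": [0,-0.8,4.3,0,0,0,255,0,-0.3,4.4,0,0,0,255]
}}

```text
clock: 12.18
position: [611.2, 107.6, 81.5]
eef_rot: [127.9, 89.9, -142.2]
ft_force: [-3.2, -2.4, 7.7]
grip_width: 0.193
```

Emit:
{"method": "arm_command", "body": {
  "deltas": [0,0.2,4.4,0,0,0,255,0,0.6,4.3,0,0,0,255]
}}

```text
clock: 12.42
position: [610.6, 116.1, 81.6]
eef_rot: [156.7, 89.9, -113.4]
ft_force: [-2.0, -3.2, 6.5]
grip_width: 0.196
```

Emit:
{"method": "arm_command", "body": {
  "deltas": [0,1.0,4.3,0,0,0,255,0,1.5,4.1,0,0,0,255]
}}

```text
clock: 12.68
position: [608.4, 124.1, 81.6]
eef_rot: [-171.5, 89.9, -81.6]
ft_force: [-0.4, -4.9, 4.7]
grip_width: 0.2
```

Emit:
{"method": "arm_command", "body": {
  "deltas": [0,2.0,4.0,0,0,0,255,0,2.3,3.7,0,0,0,255]
}}

```text
clock: 12.92
position: [604.9, 130.8, 81.6]
eef_rot: [-144.0, 89.8, -54.2]
ft_force: [0.9, -5.4, 4.1]
grip_width: 0.199
```

Emit:
{"method": "arm_command", "body": {
  "deltas": [0,2.7,3.5,0,0,0,255,0,3.1,3.1,0,0,0,255]
}}

```text
clock: 13.18
position: [599.6, 137.6, 81.6]
eef_rot: [-126.4, 89.8, -36.5]
ft_force: [3.2, -3.8, 1.9]
grip_width: 0.199
```

Emit:
{"method": "arm_command", "body": {
  "deltas": [0,3.3,2.8,0,0,0,255,0,3.7,2.5,0,0,0,255]
}}

```text
clock: 13.42
position: [591.8, 144.6, 81.6]
eef_rot: [-99.0, 89.9, -9.0]
ft_force: [2.0, -1.6, 2.8]
grip_width: 0.196
```

Emit:
{"method": "arm_command", "body": {
  "deltas": [0,3.9,2.1,0,0,0,255,0,4.0,1.6,0,0,0,255]
}}

```text
clock: 13.68
position: [583.2, 149.2, 81.6]
eef_rot: [-55.6, 90.0, 34.4]
ft_force: [2.9, -2.2, 4.9]
grip_width: 0.198
```

Emit:
{"method": "arm_command", "body": {
  "deltas": [0,4.3,1.2,0,0,0,255,0,4.3,0.8,0,0,0,255]
}}

```text
clock: 13.92
position: [574.6, 151.4, 81.6]
eef_rot: [-50.2, 89.9, 39.8]
ft_force: [2.5, -1.2, 5.0]
grip_width: 0.2
```

Emit:
{"method": "arm_command", "body": {
  "deltas": [0,4.4,0.3,0,0,0,255,0,4.4,-0.2,0,0,0,255]
}}

```text
clock: 14.18
position: [565.8, 151.7, 81.6]
eef_rot: [-41.7, 89.9, 48.3]
ft_force: [2.1, 0.5, 5.5]
grip_width: 0.199
```

Emit:
{"method": "arm_command", "body": {
  "deltas": [0,4.3,-0.6,0,0,0,255,0,4.3,-1.0,0,0,0,255]
}}

```text
clock: 14.42
position: [557.2, 150.2, 81.5]
eef_rot: [-32.9, 89.9, 57.2]
ft_force: [3.1, 2.0, 4.8]
grip_width: 0.193
```

Emit:
{"method": "arm_command", "body": {
  "deltas": [0,4.1,-1.5,0,0,0,255,0,4.0,-2.0,0,0,0,255]
}}

```text
clock: 14.68
position: [549.0, 147.0, 81.5]
eef_rot: [-21.5, 89.9, 68.6]
ft_force: [2.1, 1.7, 5.5]
grip_width: 0.196
```

Emit:
{"method": "arm_command", "body": {
  "deltas": [0,3.7,-2.3,0,0,0,255,0,3.5,-2.7,0,0,0,255]
}}

```text
clock: 14.92
position: [542.0, 142.4, 81.6]
eef_rot: [-30.4, 89.9, 59.6]
ft_force: [4.1, 4.2, 2.7]
grip_width: 0.2
```

Emit:
{"method": "arm_command", "body": {
  "deltas": [0,3.1,-3.1,0,0,0,255,0,2.8,-3.3,0,0,0,255]
}}

```text
clock: 15.18
position: [537.1, 137.6, 81.6]
eef_rot: [-42.8, 89.7, 47.3]
ft_force: [7.1, 9.4, -0.9]
grip_width: 0.196
```

Emit:
{"method": "arm_command", "body": {
  "deltas": [0,2.5,-3.7,0,0,0,255,0,2.1,-3.9,0,0,0,255]
}}

```text
clock: 15.42
position: [532.6, 131.5, 81.6]
eef_rot: [-36.4, 89.6, 53.8]
ft_force: [7.5, 13.4, -2.3]
grip_width: 0.199
```

Emit:
{"method": "arm_command", "body": {
  "deltas": [0,1.6,-4.0,0,0,0,255,0,1.2,-4.3,0,0,0,255]
}}

```text
clock: 15.68
position: [529.0, 123.4, 81.6]
eef_rot: [-20.2, 89.7, 70.0]
ft_force: [2.5, 11.8, 2.4]
grip_width: 0.197
```

Emit:
{"method": "arm_command", "body": {
  "deltas": [0,0.8,-4.3,0,0,0,255,0,0.3,-4.4,0,0,0,255]
}}

```text
clock: 15.92
position: [526.7, 113.1, 81.5]
eef_rot: [11.8, 89.8, 102.0]
ft_force: [-1.0, 5.7, 8.0]
grip_width: 0.198
```

Emit:
{"method": "arm_command", "body": {
  "deltas": [0,-0.2,-4.4,0,0,0,255,0,-0.6,-4.3,0,0,0,255]
}}

```text
clock: 16.18
position: [527.2, 102.3, 81.5]
eef_rot: [50.3, 89.9, 140.4]
ft_force: [-1.9, 2.3, 9.0]
grip_width: 0.2
```

Emit:
{"method": "arm_command", "body": {
  "deltas": [0,-1.0,-4.3,0,0,0,255,0,-1.5,-4.1,0,0,0,255]
}}

```text
clock: 16.42
position: [529.7, 93.6, 81.5]
eef_rot: [56.8, 89.9, 146.8]
ft_force: [-1.5, 2.3, 9.6]
grip_width: 0.194
```

Emit:
{"method": "arm_command", "body": {
  "deltas": [0,-2.0,-4.0,0,0,0,255,0,-2.3,-3.7,0,0,0,255]
}}

```text
clock: 16.68
position: [533.9, 85.8, 81.4]
eef_rot: [62.4, 89.9, 152.4]
ft_force: [-2.1, 1.1, 9.4]
grip_width: 0.2
```

Emit:
{"method": "arm_command", "body": {
  "deltas": [0,-2.7,-3.5,0,0,0,255,0,-3.1,-3.1,0,0,0,255]
}}

```text
clock: 16.92
position: [539.7, 79.1, 81.4]
eef_rot: [65.2, 89.9, 155.3]
ft_force: [-3.3, 0.7, 11.2]
grip_width: 0.201
```

Emit:
{"method": "arm_command", "body": {
  "deltas": [0,-3.3,-2.8,0,0,0,255,0,-3.7,-2.5,0,0,0,255]
}}

```text
clock: 17.18
position: [546.8, 73.7, 81.5]
eef_rot: [66.0, 89.9, 156.0]
ft_force: [-2.5, 1.4, 10.3]
grip_width: 0.199
```

```bash
cat > d.py <<'E'
import numpy as np
D=np.array([[555.7,69.6,-2.2,0],[564.4,67.6,-3.2,.3],[573.1,67.5,-2.4,.4],[581.7,69.2,-2.1,1.4],[589.7,72.7,-3.2,-.1],[596.8,77.6,-3.4,-.5],[602.6,83.8,-3.7,.1],[607.2,91.2,-4.2,-.3],[610,99.2,-3.6,-1.6],[611.2,107.6,-3.2,-2.4],[610.6,116.1,-2,-3.2],[608.4,124.1,-.4,-4.9],[604.9,130.8,.9,-5.4],[599.6,137.6,3.2,-3.8],[591.8,144.6,2,-1.6],[583.2,149.2,2.9,-2.2],[574.6,151.4,2.5,-1.2],[565.8,151.7,2.1,.5],[557.2,150.2,3.1,2],[549,147,2.1,1.7],[542,142.4,4.1,4.2],[537.1,137.6,7.1,9.4],[532.6,131.5,7.5,13.4],[529,123.4,2.5,11.8],[526.7,113.1,-1,5.7],[527.2,102.3,-1.9,2.3],[529.7,93.6,-1.5,2.3],[533.9,85.8,-2.1,1.1],[539.7,79.1,-3.3,.7],[546.8,73.7,-2.5,1.4]])
E
python3 - <<'E'
from d import D;import numpy as np
from h import circ
i=np.r_[0:12,15:20,25:30]
c,r=circ(D[i,:2]);print(c,r)
for q in D:
    v=q[:2]-c;a=np.arctan2(v[1],v[0]);t=np.array([-np.sin(a),np.cos(a)]);n=np.array([np.cos(a),np.sin(a)])
    print(np.degrees(a).round(1),'r',np.hypot(*v).round(1),'tan',(-q[2:]@t).round(1),'rad',(q[2:]@n).round(1))
E
```

```text
[568.93568882 109.5459    ] 42.27305596160245
-108.3 r 42.1 tan 2.1 rad 0.7
-96.2 r 42.2 tan 3.2 rad 0.0
-84.3 r 42.3 tan 2.3 rad -0.6
-72.4 r 42.3 tan 1.6 rad -2.0
-60.6 r 42.3 tan 2.8 rad -1.5
-48.9 r 42.4 tan 2.9 rad -1.9
-37.4 r 42.4 tan 2.2 rad -3.0
-25.6 r 42.4 tan 2.1 rad -3.7
-14.1 r 42.3 tan 2.4 rad -3.1
-2.6 r 42.3 tan 2.5 rad -3.1
8.9 r 42.2 tan 2.9 rad -2.5
20.2 r 42.1 tan 4.5 rad -2.1
30.6 r 41.8 tan 5.1 rad -2.0
42.5 r 41.6 tan 5.0 rad -0.2
56.9 r 41.9 tan 2.5 rad -0.2
70.2 r 42.1 tan 3.5 rad -1.1
82.3 r 42.2 tan 2.6 rad -0.9
94.3 r 42.3 tan 2.1 rad 0.3
106.1 r 42.3 tan 3.5 rad 1.1
118.0 r 42.4 tan 2.7 rad 0.5
129.3 r 42.5 tan 5.8 rad 0.6
138.6 r 42.4 tan 11.7 rad 0.9
148.9 r 42.5 tan 15.3 rad 0.5
160.9 r 42.3 tan 12.0 rad 1.5
175.2 r 42.4 tan 5.6 rad 1.5
-170.2 r 42.4 tan 2.6 rad 1.5
-157.9 r 42.4 tan 2.7 rad 0.5
-145.9 r 42.3 tan 2.1 rad 1.1
-133.8 r 42.2 tan 2.9 rad 1.8
-121.7 r 42.1 tan 2.9 rad 0.1
```

```bash
python3 - <<'E'
import numpy as np
from h import readout
print(readout.state()['position'],readout.state()['ft_force'])
def rows(a):
    a=np.array(a,float);p=np.round(42*np.c_[-np.cos(np.radians(a)),np.sin(np.radians(a))],1);return np.diff(p,axis=0).round(1)
print(rows(np.arange(239,206,-4)).tolist())
a=np.arange(207,121,-2.5);d=rows(a)
for i in range(0,len(d)-1,2): print(a[i+2],d[i].tolist(),d[i+1].tolist())
E
```

```text
[546.76852703  73.68644984  81.47319607] [-2.53456271  1.41807309 10.29138934]
[[2.5, 1.6], [2.3, 1.8], [2.2, 1.9], [2.1, 2.1], [1.9, 2.2], [1.8, 2.3], [1.6, 2.5], [1.4, 2.5]]
202.0 [0.8, 1.7] [0.7, 1.7]
197.0 [0.7, 1.7] [0.6, 1.7]
192.0 [0.5, 1.8] [0.4, 1.8]
187.0 [0.3, 1.8] [0.3, 1.8]
182.0 [0.2, 1.8] [0.1, 1.8]
177.0 [0.0, 1.9] [-0.1, 1.8]
172.0 [-0.1, 1.8] [-0.2, 1.8]
167.0 [-0.3, 1.9] [-0.4, 1.7]
162.0 [-0.4, 1.8] [-0.6, 1.8]
157.0 [-0.6, 1.7] [-0.6, 1.7]
152.0 [-0.8, 1.7] [-0.8, 1.6]
147.0 [-0.9, 1.6] [-1.0, 1.6]
142.0 [-1.0, 1.5] [-1.1, 1.5]
137.0 [-1.2, 1.4] [-1.2, 1.3]
132.0 [-1.3, 1.4] [-1.3, 1.2]
127.0 [-1.4, 1.2] [-1.4, 1.1]
122.0 [-1.5, 1.1] [-1.5, 1.0]
```

Emit:
{"method": "arm_command", "body": {
  "deltas": [0,2.5,1.6,0,0,0,255,0,2.3,1.8,0,0,0,255,0,2.2,1.9,0,0,0,255,0,2.1,2.1,0,0,0,255,0,1.9,2.2,0,0,0,255,0,1.8,2.3,0,0,0,255,0,1.6,2.5,0,0,0,255,0,1.4,2.5,0,0,0,255]
}}

```text
clock: 18.18
position: [531.6, 89.4, 81.5]
eef_rot: [131.7, 90.0, -138.3]
ft_force: [-0.1, -2.9, 8.2]
grip_width: 0.198
```

Emit:
{"method": "arm_command", "body": {
  "deltas": [0,0.8,1.7,0,0,0,255,0,0.7,1.7,0,0,0,255]
}}

```text
clock: 18.42
position: [530.0, 92.8, 81.5]
eef_rot: [121.8, 89.9, -148.2]
ft_force: [-0.3, -3.3, 8.9]
grip_width: 0.196
```

Emit:
{"method": "arm_command", "body": {
  "deltas": [0,0.7,1.7,0,0,0,255,0,0.6,1.7,0,0,0,255]
}}

```text
clock: 18.68
position: [528.7, 96.2, 81.5]
eef_rot: [116.7, 89.9, -153.3]
ft_force: [0.6, -2.7, 9.3]
grip_width: 0.195
```

Emit:
{"method": "arm_command", "body": {
  "deltas": [0,0.5,1.8,0,0,0,255,0,0.4,1.8,0,0,0,255]
}}

```text
clock: 18.92
position: [527.7, 99.7, 81.5]
eef_rot: [114.2, 89.9, -155.9]
ft_force: [-0.1, -2.0, 9.3]
grip_width: 0.198
```

Emit:
{"method": "arm_command", "body": {
  "deltas": [0,0.3,1.8,0,0,0,255,0,0.3,1.8,0,0,0,255]
}}

```text
clock: 19.18
position: [527.0, 103.4, 81.5]
eef_rot: [110.2, 89.9, -159.8]
ft_force: [0.4, -2.7, 9.4]
grip_width: 0.194
```

Emit:
{"method": "arm_command", "body": {
  "deltas": [0,0.2,1.8,0,0,0,255,0,0.1,1.8,0,0,0,255]
}}

```text
clock: 19.42
position: [526.6, 106.8, 81.4]
eef_rot: [116.2, 89.9, -153.9]
ft_force: [-1.8, -4.0, 10.2]
grip_width: 0.198
```

Emit:
{"method": "arm_command", "body": {
  "deltas": [0,0,1.9,0,0,0,255,0,-0.1,1.8,0,0,0,255]
}}

```text
clock: 19.68
position: [526.7, 109.5, 81.4]
eef_rot: [135.9, 89.9, -134.2]
ft_force: [-1.7, -6.9, 11.8]
grip_width: 0.197
```

Emit:
{"method": "arm_command", "body": {
  "deltas": [0,-0.1,1.8,0,0,0,255,0,-0.2,1.8,0,0,0,255]
}}

```text
clock: 19.92
position: [526.9, 112.1, 81.5]
eef_rot: [141.7, 89.8, -128.4]
ft_force: [-1.7, -9.1, 12.6]
grip_width: 0.196
```

Emit:
{"method": "arm_command", "body": {
  "deltas": [0,-0.3,1.9,0,0,0,255,0,-0.4,1.7,0,0,0,255]
}}

```text
clock: 20.18
position: [527.3, 114.9, 81.4]
eef_rot: [140.8, 89.7, -129.4]
ft_force: [-3.6, -10.6, 13.9]
grip_width: 0.192
```

Emit:
{"method": "arm_command", "body": {
  "deltas": [0,-0.4,1.8,0,0,0,255,0,-0.6,1.8,0,0,0,255]
}}

```text
clock: 20.42
position: [527.9, 117.9, 81.4]
eef_rot: [137.9, 89.7, -132.2]
ft_force: [-4.2, -12.2, 16.4]
grip_width: 0.2
```

Emit:
{"method": "arm_command", "body": {
  "deltas": [0,-0.6,1.7,0,0,0,255,0,-0.6,1.7,0,0,0,255]
}}

```text
clock: 20.68
position: [528.7, 121.0, 81.4]
eef_rot: [134.6, 89.6, -135.6]
ft_force: [-6.4, -12.6, 16.7]
grip_width: 0.198
```

Emit:
{"method": "arm_command", "body": {
  "deltas": [0,-0.8,1.7,0,0,0,255,0,-0.8,1.6,0,0,0,255]
}}

```text
clock: 20.92
position: [529.9, 124.4, 81.3]
eef_rot: [129.5, 89.6, -140.6]
ft_force: [-6.4, -12.5, 18.1]
grip_width: 0.194
```

Emit:
{"method": "arm_command", "body": {
  "deltas": [0,-0.9,1.6,0,0,0,255,0,-1.0,1.6,0,0,0,255]
}}

```text
clock: 21.18
position: [531.6, 128.1, 81.3]
eef_rot: [123.8, 89.6, -146.3]
ft_force: [-7.9, -10.9, 18.7]
grip_width: 0.198
```

Emit:
{"method": "arm_command", "body": {
  "deltas": [0,-1.0,1.5,0,0,0,255,0,-1.1,1.5,0,0,0,255]
}}

```text
clock: 21.42
position: [533.7, 132.0, 81.4]
eef_rot: [117.7, 89.6, -152.5]
ft_force: [-8.0, -7.9, 17.2]
grip_width: 0.198
```

Emit:
{"method": "arm_command", "body": {
  "deltas": [0,-1.2,1.4,0,0,0,255,0,-1.2,1.3,0,0,0,255]
}}

```text
clock: 21.68
position: [536.3, 135.8, 81.4]
eef_rot: [110.1, 89.7, -160.0]
ft_force: [-6.9, -5.5, 16.0]
grip_width: 0.197
```

Emit:
{"method": "arm_command", "body": {
  "deltas": [0,-1.3,1.4,0,0,0,255,0,-1.3,1.2,0,0,0,255]
}}

```text
clock: 21.92
position: [539.3, 139.5, 81.4]
eef_rot: [100.4, 89.8, -169.6]
ft_force: [-4.6, -2.6, 13.7]
grip_width: 0.193
```

Emit:
{"method": "arm_command", "body": {
  "deltas": [0,-1.4,1.2,0,0,0,255,0,-1.4,1.1,0,0,0,255]
}}

```text
clock: 22.18
position: [542.7, 142.6, 81.5]
eef_rot: [88.2, 89.8, 178.2]
ft_force: [-2.4, -0.2, 10.0]
grip_width: 0.2
```

Emit:
{"method": "arm_command", "body": {
  "deltas": [0,-1.5,1.1,0,0,0,255,0,-1.5,1.0,0,0,0,255]
}}

```text
clock: 22.42
position: [545.9, 145.0, 81.5]
eef_rot: [81.3, 89.9, 171.3]
ft_force: [-2.0, 0.0, 10.3]
grip_width: 0.195
```

Emit:
{"method": "arm_command", "body": {
  "deltas": [0,1.5,-1.0,0,0,0,255,0,1.5,-1.1,0,0,0,255]
}}

```text
clock: 22.68
position: [544.0, 143.7, 81.5]
eef_rot: [-11.6, 89.9, 78.5]
ft_force: [2.0, 2.3, 6.8]
grip_width: 0.196
```

Emit:
{"method": "arm_command", "body": {
  "deltas": [0,1.4,-1.1,0,0,0,255,0,1.4,-1.2,0,0,0,255]
}}

```text
clock: 22.92
position: [541.8, 141.8, 81.6]
eef_rot: [-37.8, 89.9, 52.2]
ft_force: [3.0, 5.5, 4.6]
grip_width: 0.197
```

Emit:
{"method": "arm_command", "body": {
  "deltas": [0,1.3,-1.2,0,0,0,255,0,1.3,-1.4,0,0,0,255]
}}

```text
clock: 23.18
position: [539.7, 139.9, 81.6]
eef_rot: [-43.4, 89.8, 46.6]
ft_force: [5.3, 7.9, 0.0]
grip_width: 0.197
```

Emit:
{"method": "arm_command", "body": {
  "deltas": [0,1.2,-1.3,0,0,0,255,0,1.2,-1.4,0,0,0,255]
}}

```text
clock: 23.42
position: [537.6, 137.9, 81.6]
eef_rot: [-44.6, 89.7, 45.6]
ft_force: [6.5, 9.1, -0.3]
grip_width: 0.193
```

Emit:
{"method": "arm_command", "body": {
  "deltas": [0,1.1,-1.5,0,0,0,255,0,1.0,-1.5,0,0,0,255]
}}

```text
clock: 23.68
position: [535.7, 135.6, 81.6]
eef_rot: [-42.2, 89.7, 47.9]
ft_force: [6.8, 10.3, -1.5]
grip_width: 0.195
```

Emit:
{"method": "arm_command", "body": {
  "deltas": [0,1.0,-1.6,0,0,0,255,0,0.9,-1.6,0,0,0,255]
}}

```text
clock: 23.92
position: [533.7, 132.9, 81.7]
eef_rot: [-38.8, 89.7, 51.4]
ft_force: [6.6, 12.0, -0.2]
grip_width: 0.197
```

Emit:
{"method": "arm_command", "body": {
  "deltas": [0,0.8,-1.6,0,0,0,255,0,0.8,-1.7,0,0,0,255]
}}

```text
clock: 24.18
position: [531.8, 129.9, 81.6]
eef_rot: [-33.0, 89.7, 57.1]
ft_force: [6.3, 12.8, 0.3]
grip_width: 0.2
```

Emit:
{"method": "arm_command", "body": {
  "deltas": [0,0.6,-1.7,0,0,0,255,0,0.6,-1.7,0,0,0,255]
}}

```text
clock: 24.42
position: [530.3, 126.6, 81.6]
eef_rot: [-25.7, 89.7, 64.4]
ft_force: [4.6, 12.8, 1.9]
grip_width: 0.201
```

Emit:
{"method": "arm_command", "body": {
  "deltas": [0,0.6,-1.8,0,0,0,255,0,0.4,-1.8,0,0,0,255]
}}

```text
clock: 24.68
position: [528.7, 122.7, 81.6]
eef_rot: [-15.2, 89.7, 75.0]
ft_force: [1.6, 10.5, 3.8]
grip_width: 0.193
```

Emit:
{"method": "arm_command", "body": {
  "deltas": [0,0.4,-1.7,0,0,0,255,0,0.3,-1.9,0,0,0,255]
}}

```text
clock: 24.92
position: [527.5, 118.4, 81.5]
eef_rot: [0.2, 89.8, 90.4]
ft_force: [0.7, 8.7, 6.3]
grip_width: 0.198
```

Emit:
{"method": "arm_command", "body": {
  "deltas": [0,0.2,-1.8,0,0,0,255,0,0.1,-1.8,0,0,0,255]
}}

```text
clock: 25.18
position: [526.8, 113.7, 81.5]
eef_rot: [21.1, 89.8, 111.3]
ft_force: [-1.1, 6.1, 8.8]
grip_width: 0.197
```

Emit:
{"method": "arm_command", "body": {
  "deltas": [0,0.1,-1.8,0,0,0,255,0,0,-1.9,0,0,0,255]
}}

```text
clock: 25.42
position: [526.5, 109.0, 81.5]
eef_rot: [45.3, 89.9, 135.4]
ft_force: [-0.9, 2.5, 10.0]
grip_width: 0.202
```

Emit:
{"method": "arm_command", "body": {
  "deltas": [0,-0.1,-1.8,0,0,0,255,0,-0.2,-1.8,0,0,0,255]
}}

```text
clock: 25.68
position: [526.8, 104.6, 81.5]
eef_rot: [62.8, 89.9, 152.8]
ft_force: [-1.9, 1.6, 9.4]
grip_width: 0.194
```

Emit:
{"method": "arm_command", "body": {
  "deltas": [0,-0.3,-1.8,0,0,0,255,0,-0.3,-1.8,0,0,0,255]
}}

```text
clock: 25.92
position: [527.4, 100.9, 81.5]
eef_rot: [67.0, 89.9, 157.1]
ft_force: [-1.4, 1.9, 9.7]
grip_width: 0.194
```

Emit:
{"method": "arm_command", "body": {
  "deltas": [0,-0.4,-1.8,0,0,0,255,0,-0.5,-1.8,0,0,0,255]
}}

```text
clock: 26.18
position: [528.2, 97.3, 81.5]
eef_rot: [68.4, 89.9, 158.4]
ft_force: [-1.5, 2.6, 10.9]
grip_width: 0.201
```

Emit:
{"method": "arm_command", "body": {
  "deltas": [0,-0.6,-1.7,0,0,0,255,0,-0.7,-1.7,0,0,0,255]
}}

```text
clock: 26.42
position: [529.5, 93.8, 81.5]
eef_rot: [69.7, 89.9, 159.8]
ft_force: [-3.2, 1.2, 10.1]
grip_width: 0.2
```

```bash
cat > d2.py <<'E'
import numpy as np
CW=np.array([[531.6,89.4,-.1,-2.9],[530,92.8,-.3,-3.3],[528.7,96.2,.6,-2.7],[527.7,99.7,-.1,-2],[527,103.4,.4,-2.7],[526.6,106.8,-1.8,-4],[526.7,109.5,-1.7,-6.9],[526.9,112.1,-1.7,-9.1],[527.3,114.9,-3.6,-10.6],[527.9,117.9,-4.2,-12.2],[528.7,121,-6.4,-12.6],[529.9,124.4,-6.4,-12.5],[531.6,128.1,-7.9,-10.9],[533.7,132,-8,-7.9],[536.3,135.8,-6.9,-5.5],[539.3,139.5,-4.6,-2.6],[542.7,142.6,-2.4,-.2],[545.9,145,-2,0]])
CC=np.array([[544,143.7,2,2.3],[541.8,141.8,3,5.5],[539.7,139.9,5.3,7.9],[537.6,137.9,6.5,9.1],[535.7,135.6,6.8,10.3],[533.7,132.9,6.6,12],[531.8,129.9,6.3,12.8],[530.3,126.6,4.6,12.8],[528.7,122.7,1.6,10.5],[527.5,118.4,.7,8.7],[526.8,113.7,-1.1,6.1],[526.5,109,-.9,2.5],[526.8,104.6,-1.9,1.6],[527.4,100.9,-1.4,1.9],[528.2,97.3,-1.5,2.6],[529.5,93.8,-3.2,1.2]])
E
python3 - <<'E'
from d2 import *;from d import D
from scipy.optimize import least_squares
c=np.array([568.94,109.55])
def at(q):
    v=q[:,:2]-c;a=np.arctan2(v[:,1],v[:,0]);t=np.c_[-np.sin(a),np.cos(a)];n=np.c_[np.cos(a),np.sin(a)]
    return np.degrees(a)%360,(q[:,2:]*t).sum(1),(q[:,2:]*n).sum(1)
A=at(CW);B=at(CC)
for X in(A,B):print(np.c_[X].T.round(1).tolist())
F=at(D[20:28])
def mod(a,s,p):
    a0,d,k,mu,b,w=p;x=a-(a0+s*d);x=np.clip(x,-w,w)
    h=.5*(1+np.cos(np.pi*x/w));hp=-.5*np.pi/np.radians(w)*np.sin(np.pi*x/w)*4
    N=1+13.4*h
    # resisting force along s direction: friction + climb; climb when s*hp>0
    return k*N*(mu*57+s*hp)/42+b   # resist vs motion s
def res(p,w=None):
    return np.r_[mod(A[0],-1,p)-A[1], mod(B[0],1,p)+B[1]]
for f in range(2):
    if f==0:
        g=lambda q:res(np.r_[q,30.])
        s=least_squares(g,[158,0,1,.25,1.5])
    else: s=least_squares(res,[158,0,1,.25,1.5,30])
    print(s.x.round(3),np.sqrt(2*s.cost/34).round(2))
E
```

```text
[[208.4, 203.3, 198.4, 193.4, 188.3, 183.7, 180.1, 176.5, 172.7, 168.5, 164.1, 159.2, 153.6, 147.5, 141.2, 134.7, 128.4, 123.0], [2.5, 2.9, 2.8, 1.9, 2.7, 3.9, 6.9, 9.2, 11.0, 12.8, 13.9, 14.0, 13.3, 11.0, 8.6, 5.1, 2.0, 1.7], [1.5, 1.6, 0.3, 0.6, -0.0, 2.1, 1.7, 1.1, 2.2, 1.7, 2.7, 1.5, 2.2, 2.5, 1.9, 1.4, 1.3, 1.1]]
[[126.1, 130.1, 133.9, 137.9, 141.9, 146.5, 151.3, 156.2, 161.9, 167.9, 174.4, 180.7, 186.7, 191.8, 196.7, 201.8], [-3.0, -5.8, -9.3, -11.1, -12.3, -13.6, -14.3, -13.6, -10.5, -8.7, -6.0, -2.5, -1.8, -2.1, -2.9, -2.3], [0.7, 2.3, 2.0, 1.3, 1.0, 1.1, 0.6, 1.0, 1.7, 1.1, 1.7, 0.9, 1.7, 1.0, 0.7, 2.5]]
[155.264  -4.139   0.161   4.067   2.041] 0.87
[155.3    -2.893   0.394   1.677   1.297  35.24 ] 0.52
```

```bash
cat >> h.py <<'E'
def hand(fn):
    cal=optics.calibration('wrist');x,M=pose();f=readout.state()['ft_force'];p,d=snap('wrist',fn);P=cloud('wrist',d,cal).reshape(-1,3)
    near=np.hypot(P[:,0]-x[0],P[:,1]-x[1])<30
    out=[]
    for lo,hi in((102,112),(104.5,112),):
        q=P[near&(P[:,2]>lo)&(P[:,2]<hi)]
        if len(q):out.append((q.mean(0).round(2).tolist(),(M.T@(q.mean(0)-x)).round(2).tolist(),np.ptp(q,axis=0).round(1).tolist(),len(q)))
    print('tcp',x.round(2),'f',f.round(1));[print(o) for o in out]
E
python3 - <<'E'
from h import *
hand('h1.png')
E
```

```text
tcp [529.53  93.83  81.46] f [-3.2  1.2 10.1]
([527.28, 93.99, 106.39], [-24.93, 2.29, 0.18], [24.2, 54.5, 10.0], 2250)
([527.83, 94.01, 107.13], [-25.67, 1.75, 0.2], [24.2, 54.5, 7.5], 1810)
```

View pics/h1.png

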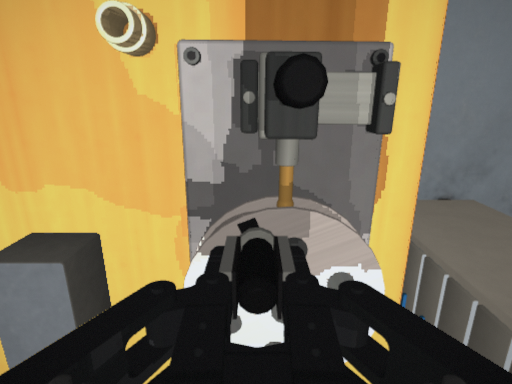

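Emit:
{"method": "arm_command", "body": {
  "deltas": [0,0.7,1.7,0,0,0,255,0,0.6,1.7,0,0,0,255,0,0.5,1.8,0,0,0,255,0,0.4,1.8,0,0,0,255,0,0.3,1.8,0,0,0,255,0,0.3,1.8,0,0,0,255,0,0.2,1.8,0,0,0,255,0,0.1,1.8,0,0,0,255,0,0,1.9,0,0,0,255,0,-0.1,1.8,0,0,0,255,0,-0.1,1.8,0,0,0,255,0,-0.2,1.8,0,0,0,255]
}}

```text
clock: 27.98
position: [526.8, 111.7, 81.4]
eef_rot: [143.0, 89.8, -127.2]
ft_force: [-2.3, -9.4, 13.6]
grip_width: 0.196
```

Emit:
{"method": "arm_command", "body": {
  "deltas": [0,-0.3,1.9,0,0,0,255,0,-0.4,1.7,0,0,0,255,0,-0.4,1.8,0,0,0,255,0,-0.6,1.8,0,0,0,255]
}}

```text
clock: 28.48
position: [527.9, 117.4, 81.4]
eef_rot: [140.0, 89.7, -130.2]
ft_force: [-5.0, -11.5, 16.4]
grip_width: 0.196
```

```bash
python3 - <<'E'
from h import *
hand('h2.png')
E
```

```text
tcp [527.91 117.43  81.35] f [ -5.  -11.5  16.4]
([525.55, 117.42, 106.4], [-25.04, 2.45, -0.14], [24.7, 54.4, 10.0], 2241)
([526.11, 117.29, 107.13], [-25.77, 1.9, -0.27], [24.7, 54.4, 7.5], 1809)
```

View pics/h2.png

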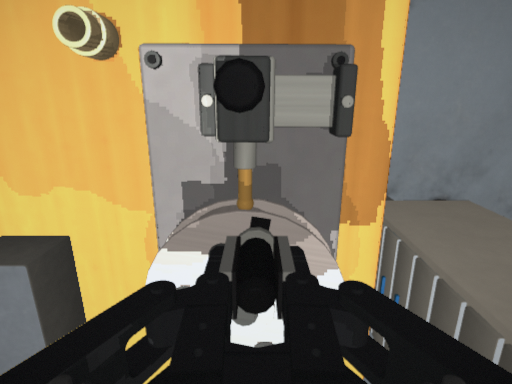

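```bash
python3 - <<'E'
from d2 import *;from d import D
from scipy.optimize import minimize_scalar,least_squares
from scipy.interpolate import PchipInterpolator as Pc
for c in ([568.94,109.55],[569.5,109.3],[570.5,110]):
    c=np.array(c)
    def at(q):
        v=q[:,:2]-c;a=np.arctan2(v[:,1],v[:,0]);t=np.c_[-np.sin(a),np.cos(a)]
        return np.degrees(a)%360,(q[:,2:]*t).sum(1)
    A=at(CW);B=at(CC)
    fa=Pc(A[0][::-1],A[1][::-1]);fb=Pc(B[0],-B[1]);x=np.linspace(-27,27,109)
    s=minimize_scalar(lambda m:((fa(m+x)-fb(m-x))**2).mean(),bounds=(151,160),method='bounded');print(s.x,s.fun**.5)
    cen=lambda f:[(lambda a,w:(a*w).sum()/w.sum())(np.linspace(127,185,300),np.clip(f(np.linspace(127,185,300))-2.3,0,None))]
    print(cen(fa),cen(fb))
    def mod(a,s,p):
        a0,d,k,mu,b=p;w=30;x=np.clip(a-(a0+s*d),-w,w)
        h=.5*(1+np.cos(np.pi*x/w));hp=-2*np.pi/np.radians(w)*np.sin(np.pi*x/w)
        return k*(1+13.4*h)*(mu*57+s*hp)/42+b
    for d in (-1,0,1,2):
        r=least_squares(lambda q:np.r_[mod(A[0],-1,[q[0],d,*q[1:]])-A[1],mod(B[0],1,[q[0],d,*q[1:]])+B[1]],[156,1,.3,1.5]);print(d,r.x.round(2),np.sqrt(r.cost*2/34).round(2))
E
```

```text
155.22318852788334 0.41502704135162144
[np.float64(158.94987910394292)] [np.float64(151.6214420319417)]
-1 [155.27   0.74   0.84   2.36] 1.16
0 [155.26   0.92   0.66   2.52] 1.33
1 [155.24   1.08   0.54   2.71] 1.51
2 [155.22   1.24   0.45   2.92] 1.71
155.2400162564619 0.4130111377905816
[np.float64(158.9506376055676)] [np.float64(151.64320006144152)]
-1 [155.29   0.74   0.85   2.28] 1.1
0 [155.28   0.92   0.66   2.45] 1.27
1 [155.26   1.09   0.54   2.64] 1.46
2 [155.21   1.25   0.45   2.86] 1.66
156.5676659176489 0.34716943053173827
[np.float64(160.1739880770235)] [np.float64(152.9496726701603)]
-1 [156.62   0.74   0.85   2.2 ] 1.04
0 [156.62   0.92   0.66   2.37] 1.22
1 [156.61   1.1    0.54   2.57] 1.41
2 [156.57   1.26   0.45   2.8 ] 1.61
```

Emit:
{"method": "arm_command", "body": {
  "deltas": [0,-0.6,1.7,0,0,0,255,0,-0.6,1.7,0,0,0,255,0,-0.8,1.7,0,0,0,255,0,-0.8,1.6,0,0,0,255,0,-0.9,1.6,0,0,0,255,0,-1.0,1.6,0,0,0,255,0,-1.0,1.5,0,0,0,255,0,-1.1,1.5,0,0,0,255,0,-1.2,1.4,0,0,0,255,0,-1.2,1.3,0,0,0,255,0,-1.3,1.4,0,0,0,255,0,-1.3,1.2,0,0,0,255]
}}

```text
clock: 30.02
position: [539.2, 139.0, 81.4]
eef_rot: [105.8, 89.7, -164.2]
ft_force: [-5.3, -2.7, 14.0]
grip_width: 0.195
```

Emit:
{"method": "arm_command", "body": {
  "deltas": [0,1.3,-1.2,0,0,0,255,0,1.3,-1.4,0,0,0,255,0,1.2,-1.3,0,0,0,255,0,1.2,-1.4,0,0,0,255,0,1.1,-1.5,0,0,0,255,0,1.0,-1.5,0,0,0,255,0,1.0,-1.6,0,0,0,255,0,0.9,-1.6,0,0,0,255,0,0.8,-1.6,0,0,0,255,0,0.8,-1.7,0,0,0,255]
}}

```text
clock: 31.28
position: [531.9, 130.0, 81.6]
eef_rot: [-33.3, 89.7, 56.9]
ft_force: [5.6, 11.7, 0.0]
grip_width: 0.202
```

Emit:
{"method": "arm_command", "body": {
  "deltas": [0,0.6,-1.7,0,0,0,255,0,0.3,-0.9,0,0,0,255]
}}

```text
clock: 31.52
position: [530.6, 127.3, 81.6]
eef_rot: [-25.9, 89.7, 64.3]
ft_force: [4.5, 13.0, 0.9]
grip_width: 0.196
```

Emit:
{"method": "arm_command", "body": {
  "deltas": [0,0,0,0,0,0,255]
}}

```text
clock: 31.65
position: [530.5, 127.2, 81.6]
eef_rot: [-24.5, 89.7, 65.6]
ft_force: [4.0, 11.1, 1.2]
grip_width: 0.198
```

Emit:
{"method": "arm_command", "body": {
  "deltas": [0,0.2,-0.4,0,0,0,255,0,0,0,0,0,0,255]
}}

```text
clock: 31.9
position: [530.4, 127.1, 81.6]
eef_rot: [-25.6, 89.7, 64.6]
ft_force: [5.0, 13.1, 1.2]
grip_width: 0.199
```

```bash
python3 - <<'E'
from h import *
hand('h3.png')
E
```

```text
tcp [530.37 127.1   81.6 ] f [ 5.  13.1  1.2]
([528.23, 127.36, 106.47], [-24.87, 2.09, 0.38], [24.9, 54.1, 10.0], 2228)
([528.79, 127.44, 107.18], [-25.58, 1.52, 0.46], [24.9, 54.1, 7.5], 1817)
```

Emit:
{"method": "arm_command", "body": {
  "deltas": [0,-0.6,1.2,0,0,0,255,0,-0.6,1.2,0,0,0,255,0,0,0,0,0,0,255]
}}

```text
clock: 32.33
position: [530.8, 127.4, 81.5]
eef_rot: [-6.7, 89.8, 83.4]
ft_force: [1.5, 6.1, 5.4]
grip_width: 0.196
```

Emit:
{"method": "arm_command", "body": {
  "deltas": [0,-0.4,1.0,0,0,0,255,0,-0.2,0.6,0,0,0,255,0,0,0,0,0,0,255]
}}

```text
clock: 32.7
position: [530.9, 127.7, 81.5]
eef_rot: [30.5, 89.9, 120.5]
ft_force: [-0.1, 3.1, 8.8]
grip_width: 0.193
```

```bash
python3 - <<'E'
from h import *
hand('h4.png')
E
```

```text
tcp [530.89 127.73  81.51] f [-0.1  3.1  8.8]
([528.66, 127.88, 106.42], [-24.91, 2.25, 0.19], [24.5, 52.7, 10.0], 2252)
([529.17, 127.88, 107.15], [-25.64, 1.74, 0.19], [24.5, 52.7, 7.5], 1815)
```

Emit:
{"method": "arm_command", "body": {
  "deltas": [0,0.6,-1.4,0,0,0,255,0,0.6,-1.3,0,0,0,255,0,0.6,-1.3,0,0,0,255,0,0.3,-0.7,0,0,0,255,0,0,0,0,0,0,255]
}}

```text
clock: 33.38
position: [529.8, 126.1, 81.6]
eef_rot: [-22.4, 89.7, 67.7]
ft_force: [3.3, 11.7, 1.5]
grip_width: 0.199
```

Emit:
{"method": "arm_command", "body": {
  "deltas": [0,-0.6,1.4,0,0,0,255,0,-0.6,1.3,0,0,0,255,0,-0.6,1.3,0,0,0,255,0,-0.1,0.4,0,0,0,255,0,0,0,0,0,0,255]
}}

```text
clock: 34.0
position: [530.4, 126.7, 81.5]
eef_rot: [65.6, 89.9, 155.7]
ft_force: [-1.3, 1.4, 9.0]
grip_width: 0.194
```

Emit:
{"method": "arm_command", "body": {
  "deltas": [0,0,0,0,0,0,0,0,0,0,0,0,0,0,0,0,0,0,0,0,0,0,0,0,0,0,0,0,0,0,0,0,0,0,0,0,0,0,0,0,0,0,-25,0,0,0,0,0,0,-40,0,0,0,0,0,0,-40,0,0,0,0,0,0,-30,0,0,0,0,0,0,0,0,0,0,0,0]
}}

```text
validation failed for argument at $.de...
```

```bash
python3 - <<'E'
from h import *
s=readout.state();print(s['clock'],s['position'],s['ft_force'])
measure('scene','s6.png');measure('wrist','w6.png')
E
```

```text
34.0 [530.42379618 126.70915814  81.48367447] [-1.25379702  1.39488452  8.97437046]
scene flange z 55.3 1479
 mec [array([570.8, 110.3]), np.float64(62.0)]  circ [array([570.9, 110.7]), np.float64(60.8)]
 handle top [525.8 127.9 105.9] [26.3 67.4 17. ] 259
 knob top [445.6 113.4  90.7] [17.7 17.9  8. ] 107
 base ((519.3919677734375, 95.20191192626953), (164.8252716064453, 236.05426025390625), 89.60275268554688) 11.3
wrist flange z 55.9 8927
 mec [array([570.3, 109.8]), np.float64(60.8)]  circ [array([567.4, 108.9]), np.float64(58.5)]
 handle top [526.4 126.8 106.4] [25.2 71.7 17. ] 3182
 knob top [447.3 111.4  92.2] [19.6 19.8  9.1] 2231
 base ((484.46075439453125, 93.93527221679688), (182.83834838867188, 148.23214721679688), 82.9669189453125) 11.8
```

View pics/w6.png

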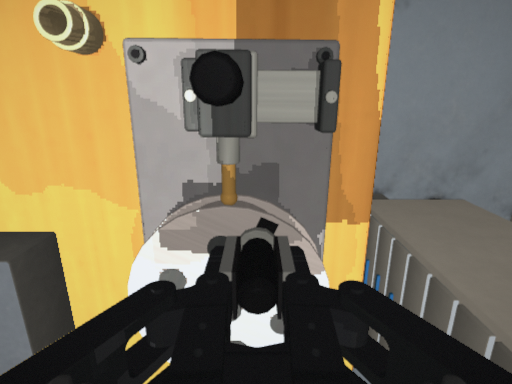

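View pics/s6.png

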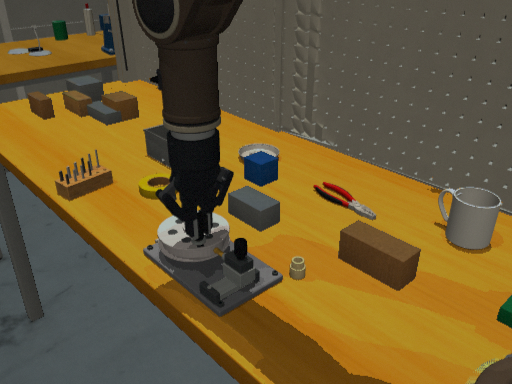

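Emit:
{"method": "arm_command", "body": {
  "deltas": [0,0,0,0,0,0,0,0,0,0,0,0,0,0,0,0,0,0,0,0,0,0,0,0,0,0,0,0,0,0,0,0,0,0,0,-25,0,0,0,0,0,0,-40,0,0,0,0,0,0,-40,0,0,0,0,0,0,-30,0,0,0,0,0,0,0,0,0,0,0,0,0]
}}

```text
clock: 35.35
position: [532.6, 126.4, 218.7]
eef_rot: [-66.1, 89.7, 23.8]
ft_force: [0.2, -0.4, -0.2]
grip_width: 0.999
```

```bash
python3 - <<'E'
from h import *
s=readout.state();print(s['clock'],s['position'],s['ft_force'])
measure('scene','s7.png');measure('wrist','w7.png')
E
```

```text
35.35 [532.62949893 126.39135081 218.70967651] [ 0.23801484 -0.44591864 -0.22504565]
scene flange z 55.3 1880
 mec [array([571.6, 110.1]), np.float64(62.3)]  circ [array([571.3, 110.6]), np.float64(61.0)]
 handle top [530.4 129.6 103.5] [18.2 15.6  9.3] 84
 knob top [445.7 113.3  90.8] [18.2 17.9  7.6] 104
 base ((518.9572143554688, 94.08689880371094), (167.11154174804688, 234.39657592773438), 89.49712371826172) 11.2
wrist flange z 56.0 8836
 mec [array([570.9, 109.4]), np.float64(61.1)]  circ [array([570.8, 109.6]), np.float64(60.7)]
 handle top [531.1 127.1 105.2] [16.9 17.7  9.9] 352
 knob top [447.4 111.   92.2] [19.  19.3  7.5] 499
 base ((518.6121215820312, 93.95082092285156), (234.251708984375, 165.52137756347656), 0.08147753775119781) 11.9
```

View pics/w7.png

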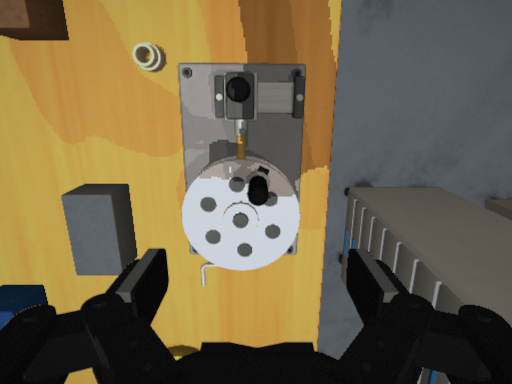

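View pics/s7.png

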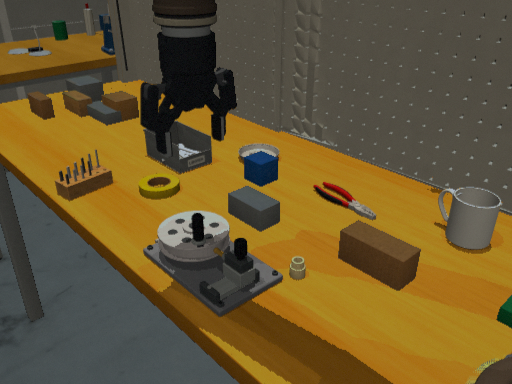

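```bash
python3 -c "
from rig import robot;print(robot.finish_job())"
```

```text
the job is handed in; nothing more can be done
None
```

I pushed the pointer to its stop and cranked a full turn counter-clockwise (about 7.5 s). I then felt slowly across the high spot in both directions and left the pulley at my best estimate of its top. The job was handed in at about 35.5 s on the robot's clock.

- **Pointer:** it stopped moving at the end of the push while the force rose to 27 N. It still measured home at the end, with the knob at y = 110.7 mm after the push and 111.0 mm after cranking.
- **High spot:** the counter-clockwise resistance peaked near 151° and the clockwise near 160° (handle angle in world coordinates). The point midway by symmetry, taken as the top, is about 155.2°.
- **Lesser bump:** it came about 115–120° earlier and was much weaker, at about 5 N against 14 N.
- **Final position:** the handle is at 156.0° by the tool's position and about 156.1° in the wrist camera after release. That is about 0.8° past the estimated top, and my estimate itself is only good to about 1–2°.
- **Inward or outward force on the handle:** it stayed under 4 N, about 2 mm of the sprung slide.
- **Bystanders:** the bush, hexagon key and pliers look untouched in the last pictures, but I did not measure them again. The gripper is clear of everything.

**What disagreed:** the forces at the handle were about 1.6 times the stated ones: 14–15 N at the high spot instead of 8–9 N. The upward force on the gripped handle also drifted up to 18 N. I did not find the cause of either. Comparing the two directions makes the angle largely independent of this.

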